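Feel along the tool case's front rail for the thumb notch and press its catch

ROBOT

A 6-joint arm with a two-finger parallel gripper is mounted at the origin on the work surface. World frame = base frame: x ahead of the robot, y to its left, z up, the work surface at z = 0. Lengths are in m, angles in rad, forces in N, time in s.
With the tool pointing down it reaches from about 0.3 to 0.95 m from the base axis. Payload 3.1 kg.
Tool frame: the origin (TCP) lies on the centre line of the jaws, within the pads' length; the fingertips stand 25 mm ahead of it and the grasp point (between the pads) lies 6 mm ahead of it (r.tips_ahead is the distance from the TCP to the fingertips, in m); z points along the fingers, x is the direction in which the jaws open and shut, and the axes are right-handed (so a half turn about z gives the same grasp; the last joint's range is limited). The gripper opens to 85 mm and grips with 20 to 120 N. Pads are 22 mm wide; open, the fingers measure 114 mm over their backs; the gripper's body (76 mm by 85 mm) begins 54 mm behind the grasp point. The pads swing forward as they close: fully open they stand 13 mm farther back than shut.
Start: joints at [1.109, 0.308, 1.634, -0, 1.2, -0.07], TCP at [0.239, 0.578, 0.256] pointing down, gripper open.
Joint ranges: [-3.06, 3.06], [-0.79, 1.96], [0.05, 2.63], [-1.19, 4.34], [0.05, 2.64], [-2.94, 2.94]. Speed limits (rad/s): [2.79, 2.79, 3.14, 3.14, 3.14, 3.14].

INTERFACE

Orientations are given as a unit quaternion [w, x, y, z].
In Python, from workcell import r gives the robot as it stands. The module is installed in compiled form; this text tells all that it offers. Calls block until the motion is done:
- r.movep(position, orientation): joint-space move of the TCP to a pose.
- r.move_straight(position, v=0.15, rotation=None): straight line of the TCP; rotation=None keeps the orientation; v is the mean speed in m/s.
- r.set_joints(angles): joint-space move.
- r.move_gripper(opening, grasp_force=None): finger opening in m; grasp_force is the grip in N (None keeps the last); returns when the fingers have stopped.
- r.sleep(seconds).
- r.inverse_kinematics(position, orientation): joint angles nearest the present ones, or None.
- r.get_obs(): the state.
- r.snapshot(name): name is "scene" or "top"; returns a dict with "color" (420x560x3 uint8, red, green, blue), "K" (3x3 intrinsics, pixels), "k1" (the pictures are not rectified: a ray, as slopes to the right and down, at radius r is drawn at 1 + k1 r^2 times it, then the intrinsics apply), "world_to_cam" (4x4, takes a point from world to camera coordinates). Camera axes: x right, y down, z forward; pixel columns grow to the right and rows downward; lengths in m; the calibration is good to about 2 mm. A picture is of the moment at which its call begins. There is no depth.
A pose or a line that the arm cannot do raises r.IKError and nothing moves.
- r.job_done(): hands the job in, once; it reports no verdict.
The state is a dict: "time_s": time; "q": joint angles; "dq": joint speeds; "effort": joint torques, N m; "tool_pos": TCP position; "orientation": TCP orientation; "contact_force": force on the tool from outside, world axes, zero at the start; "wrist_torque": the same for the moment, N m; "opening": finger opening in m.
Only numpy, scipy, OpenCV 4.12 (cv2) and the standard library are available. Lean on these libraries where they do the work, as an engineer would, in place of code of your own. Each camera call takes 0.05 s, during which the arm holds its last target.

TASK

Open the tool case without taking hold of anything: lay a fingertip on the top of its front rail at one end block and run it along the rail until it comes to the thumb notch, then press the catch down in the notch until the lid springs ajar. Take the hand away and leave the lid standing ajar just as it sprang, not lifted any further, and leave everything else on the bench where it is.

Things in the scene. Friction and masses are not known exactly. Their poses are not given: they have to be found in the camera images.
- case: a flat tool case of grey sheet steel with a clear window in its lid, 310 mm wide, 215 mm deep, fixed to the bench. Origin: on the bench under the middle of its front rail; x points from the front rail to the back of the case, away from the robot, y along the rail to its left end, z up. The lid starts at x = 14.5 mm behind the rail, its top flush with the rail's top
- rail_middle (a point): the point above the case's origin at the height of the rail's top (52 mm), axes as the case's. The front rail runs the case's whole width (y -155 to 155 mm, x -15 to 13 mm), its top flat and level, and broken only by the thumb notch, whose middle lies at some y between -45 and 45 mm that differs from case to case
- bar_line (a point): the point 9 mm in front of rail_middle and 7 mm below it, axes as the case's; not itself in the notch. The thumb notch is 34 mm wide along the rail, open at the top and front, 25 mm from the front face to its back wall (x -15 to 10 mm). The catch's steel press bar, 28 mm long, lies in it at this x and z (its top 7 mm under the rail's). Fingers deeper than 25 mm must hang out over the front
- rail_left: the plain left stretch of the front rail, fixed part of the case: aluminium, 28 mm deep front to back (15 mm in front of the case's origin line to 13 mm behind it), top 52 mm above the bench; y +62 to +130 mm in the case's frame. Origin on the bench below its middle (case y = +96 mm), axes as the case's
- rail_right: the plain right stretch of the front rail, the mirror image of the left: aluminium, 28 mm deep front to back (15 mm in front of the case's origin line to 13 mm behind it), top 52 mm above the bench; case y -130 to -62 mm. Origin on the bench below its middle (case y = -96 mm), axes as the case's
- end_left: the black plastic corner block that ends the rail at the left, 25 mm long (case y +130 to +155 mm), same depth as the rail and flush with its top at 52 mm. Origin on the bench below its middle (case y = +142.5 mm), axes as the case's
- end_right: the black plastic corner block that ends the rail at the right, 25 mm long (case y -155 to -130 mm), flush with the rail's top at 52 mm. Origin on the bench below its middle (case y = -142.5 mm), axes as the case's
- catch (a joint): the sprung catch in the thumb notch, a rocker: 0 at rest, 0.30 rad pressed right down. Its press bar goes straight down about 5 mm (from 7 to 12 mm below the rail's top) against a spring, about 2 N at first and 5 to 6 N at the bottom, where it meets a hard stop; it lets the lid go at about 0.16 rad (3 mm) and springs back when released
- lid (a joint): the case's lid, hinged along the back edge (190 mm behind the rail): 0 shut and latched, growing as it opens. Once let go it springs ajar by itself to about 0.21 rad (front edge some 37 mm up) and stays there; it moves up right behind the rail
- cat_front: a seated unfired tan clay cat, 70 mm tall, base 46 mm across, standing some 10 cm in front of the rail; origin at the centre of its underside; loose, not part of the job
- cat_side: a seated unfired tan clay cat, 74 mm tall, base 48 mm across, beside the right end of the case; origin at the centre of its underside; loose, not part of the job
- stick: a flat wooden modelling stick, 150 x 13 x 8 mm, lying on the bench in front of the rail; origin at the centre of its underside, x along its length; loose, not part of the job
- dish: a small open steel dish, 72 mm across, 28 mm high, in front of the rail; origin at the centre of its underside; loose, not part of the job
- mould_half: an open white plaster mould half, 130 x 70 x 38 mm, beside the left end of the case; origin at the centre of its underside, x along its length; loose, not part of the job
- brush: a flat brush 150 mm long lying on the bench off the right end of the case; x along its length; loose, not part of the job

How it is judged:
On the way, in this order (a step that is already met when the one before it is completed fails the run):
1. a fingertip touches the end block at one end of the front rail ((contact force between the fingers and end_left above 0.4 N or contact force between the fingers and end_right above 0.4 N)), for 0.1 s.
2. the fingertip runs in touch along the plain stretch of the rail next to it ((contact force between the fingers and rail_left above 0.4 N or contact force between the fingers and rail_right above 0.4 N) and not (contact force between the fingers and end_left above 0.05 N) and not (contact force between the fingers and end_right above 0.05 N)), for 0.2 s.
3. the catch in the notch is pressed down (value of joint catch above 0.13 rad), for 0.05 s.
At the end, for the whole second after the job is handed in: The lid stands still ajar between 0.13 and 0.40 rad, the catch has sprung back (under 0.1 rad), and every loose thing is within 30 mm of where it stood (value of joint lid between 0.13 and 0.4 rad and velocity of joint lid between -0.05 and 0.05 rad/s and value of joint catch below 0.1 rad and distance of each of cat_front, cat_side, stick, dish, mould_half, brush from where it was at the start of the episode below 0.03 m); the robot touches nothing.
It fails at once if the lid is lifted further than it springs by itself (over 0.5 rad) (value of joint lid above 0.5 rad).
It fails at once if another thing on the bench is pushed, lifted or carried (over 30 mm) (distance of any of cat_front, cat_side, stick, dish, mould_half, brush from where it was at the start of the episode above 0.03 m).
It also fails if it takes over 61 s, if anything falls off the work surface, if the arm or the gripper's body presses on something with over 40 N, if the wrist force passes 120 N, or if a joint passes its speed limit or range.

## Working session

There is one attempt and no reset: what is moved stays moved. The work goes in short steps, each a Python script; the robot and the scene stay as the last script left them, time stands still between calls to the robot, and variables do not carry over. Pictures are saved under pics/ and viewed, and the job is handed in when it is done.

```bash
mkdir -p pics; python3 - <<'E'
from workcell import r
import cv2,pickle
for n in ("scene","top"):
    s=r.snapshot(n); cv2.imwrite(f"pics/{n}0.png",s["color"][:,:,::-1]); pickle.dump(dict(s),open(f"{n}0.pkl","wb"))
    print(n,s["K"],s["k1"],s["world_to_cam"])
o=r.get_obs();print(o)
E
```

```text
scene [[474.63525005   0.         280.71376366]
 [  0.         474.63525005 209.2932164 ]
 [  0.           0.           1.        ]] -0.16385917805509356 [[ 0.58514907  0.81072173  0.01818938 -0.35810496]
 [ 0.49442692 -0.33890065 -0.80043012 -0.22068283]
 [-0.6427617   0.47736425 -0.59915004  1.53672945]
 [ 0.          0.          0.          1.        ]]
top [[453.023576     0.         278.92039206]
 [  0.         453.023576   210.00510112]
 [  0.           0.           1.        ]] 0.02268969631833702 [[-0.01908065 -0.99976551 -0.01023945  0.0591603 ]
 [-0.99819399  0.01963213 -0.05677439  0.57463811]
 [ 0.0569621   0.00913767 -0.99833452  0.84121718]
 [ 0.          0.          0.          1.        ]]
{'time_s': 0.1, 'q': array([ 1.10929770e+00,  3.08897738e-01,  1.63503422e+00, -4.30733247e-05,
        1.19971986e+00, -6.97227032e-02]), 'dq': array([ 0.00011872, -0.00085935, -0.0016215 ,  0.00035164,  0.00170229,
        0.00106199]), 'effort': array([-3.21248199e-04, -4.16408408e+01, -2.77644092e+01, -2.09970535e-04,
        4.01372934e-03, -2.00067257e-05]), 'tool_pos': array([0.23838739, 0.57700999, 0.25518638]), 'orientation': array([ 5.28799607e-04,  8.31208290e-01,  5.55960176e-01, -8.83630523e-04]), 'contact_force': array([ 0.01877979,  0.59627513, -0.76553842]), 'wrist_torque': array([-0.00354936, -0.01845664, -0.0354546 ]), 'opening': 0.08524093948568512}
```

View pics/scene0.png

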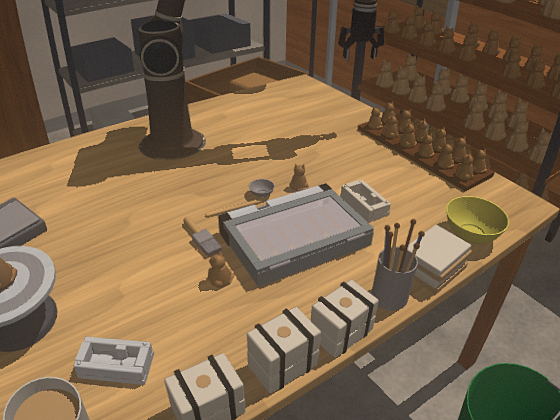

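View pics/top0.png

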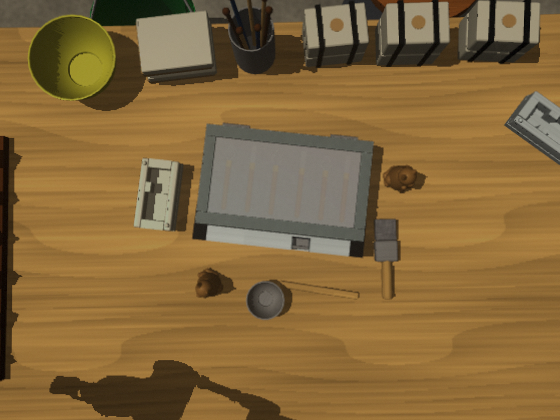

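The top view shows the rail running from about (194,232) to (364,248), with the notch near (301,243). The cat is at (208,284), the dish at (266,300) and the stick at (283–357, 282–296). I'll zoom in.

```bash
python3 - <<'E'
import cv2
a=cv2.imread("pics/top0.png")[215:265,185:375]
cv2.imwrite("pics/z0.png",cv2.resize(a,None,fx=4.2,fy=4.2,interpolation=cv2.INTER_CUBIC))
E
```

```text
(no output)
```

View pics/z0.png

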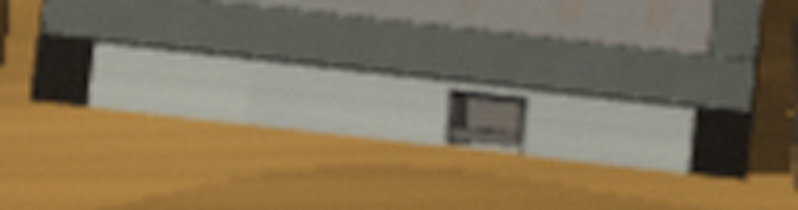

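```bash
cat > h.py <<'E'
import numpy as np,cv2,pickle
from scipy.optimize import least_squares
def proj(s,P):
    P=np.atleast_2d(P);T=s["world_to_cam"]
    return cv2.projectPoints(P.astype(float),cv2.Rodrigues(T[:3,:3])[0],T[:3,3],s["K"],np.array([s["k1"],0,0,0,0]))[0][:,0]
def unproj(s,uv,z):
    uv=np.atleast_2d(uv).astype(float)
    n=cv2.undistortPoints(uv[:,None],s["K"],np.array([s["k1"],0,0,0,0]))[:,0]
    T=s["world_to_cam"];R=T[:3,:3];c=-R.T@T[:3,3]
    d=np.c_[n,np.ones(len(n))]@R
    return c+d*((z-c[2])/d[:,2])[:,None]
def world(p,C):
    x,y,a=p;C=np.atleast_2d(C);c,s=np.cos(a),np.sin(a)
    return np.c_[x+c*C[:,0]-s*C[:,1],y+s*C[:,0]+c*C[:,1],C[:,2]]
E
python3 - <<'E'
from h import *
s=pickle.load(open("top0.pkl","rb"))
T=s["world_to_cam"];print("cam",-T[:3,:3].T@T[:3,3])
z=np.array([[43,35],[33,98],[93,42],[88,105],[696,106],[692,170],[751,110],[745,178]])
px=(z+.5)/4.2-.5+[185,215]
C=np.array([[13,155],[-15,155],[13,130],[-15,130],[13,-130],[-15,-130],[13,-155],[-15,-155]])/1e3
C=np.c_[C,np.full(8,.052)]
f=least_squares(lambda p:(proj(s,world(p,C))-px).ravel(),[.45,0,0.])
print(f.x,f.fun.reshape(-1,2).round(1))
p=f.x;np.save("pose.npy",p)
n=np.array([[448,90],[526,97],[521,152],[447,142]])
w=unproj(s,(n+.5)/4.2-.5+[185,215],.052)
a=p[2];d=w[:,:2]-p[:2]
print("notch case",np.c_[d@[np.cos(a),np.sin(a)],d@[-np.sin(a),np.cos(a)]])
for nm,uv,zz in(("catf",(208,290),0.02),("dish",(266,299),.028),("st1",(283,282),.004),("st2",(357,296),.004),("cats",(402,180),.02),("brush",(387,250),.01)):
    print(nm,unproj(s,uv,zz)[0])
s=pickle.load(open("scene0.pkl","rb"));im=cv2.imread("pics/scene0.png")
q=proj(s,world(p,C));q2=q
for u in q: cv2.circle(im,tuple(int(v) for v in np.round(u)),1,(0,0,255),-1)
cv2.imwrite("pics/sz.png",cv2.resize(im[160:290,170:390],None,fx=3.6,fy=3.6,interpolation=cv2.INTER_CUBIC))
E
```

```text
cam [0.52681163 0.04017829 0.87304665]
[ 0.52093833  0.05048295 -0.12643406] [[-1.1 -0.1]
 [-0.5  0.3]
 [ 0.7 -0.3]
 [ 0.1  0.1]
 [-0.  -0.1]
 [-0.6  0.1]
 [ 0.7  0.4]
 [ 0.7 -0.3]]
notch case [[ 0.00812403 -0.02341521]
 [ 0.00873372 -0.05709711]
 [-0.014952   -0.05739345]
 [-0.01411483 -0.0253427 ]]
catf [0.42844181 0.1833053  0.02      ]
dish [0.41091247 0.07491104 0.028     ]
st1 [0.43903742 0.04298857 0.004     ]
st2 [ 0.41030196 -0.09668538  0.004     ]
cats [ 0.62755306 -0.18502563  0.02      ]
brush [ 0.4962813  -0.15486591  0.01      ]
```

View pics/sz.png

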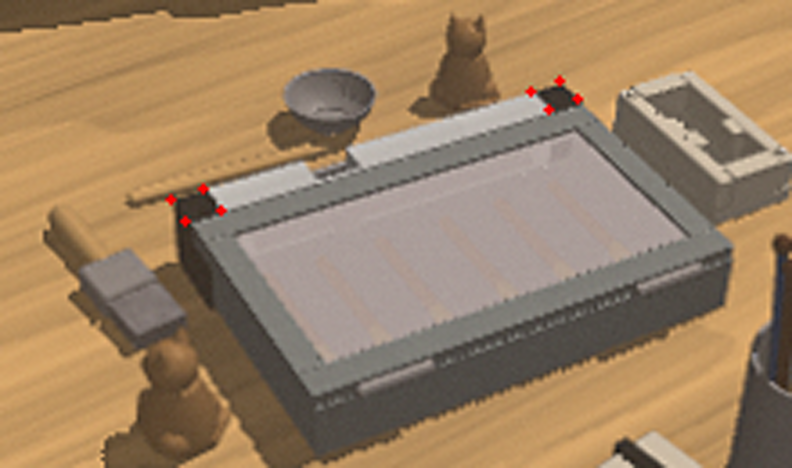

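The notch middle is at case y ≈ -41 mm. The plan is to shut the gripper with its jaw axis across the rail, hanging over the front, and start at the right end block.

```bash
cat >> h.py <<'E'
p=np.load("pose.npy") if __import__("os").path.exists("pose.npy") else None
def quat(t): return [0,np.cos(t/2),np.sin(t/2),0]
E
python3 - <<'E'
from h import *
from workcell import r
print(r.tips_ahead)
r.move_gripper(0.0)
for t in (p[2],p[2]+np.pi):
    P=world(p,[-.008,-.144,.052+.12+r.tips_ahead])[0]
    q=r.inverse_kinematics(P,quat(t)); print(t,P,q)
o=r.get_obs();print(o["time_s"],o["opening"],o["tool_pos"],r.tips_ahead)
E
```

```text
0.025
-0.12643405819392173 [ 0.49484415 -0.09135884  0.197     ] [-2.69119297e-01  1.42794863e-01  1.96802818e+00 -4.44089210e-16
  1.03076961e+00 -1.42685239e-01]
3.0151585953958713 [ 0.49484415 -0.09135884  0.197     ] None
0.8667 -4.3693130892339044e-05 [0.23868991 0.57765002 0.25632639] 0.025
```

```bash
python3 - <<'E'
from h import *
from workcell import r
ta=r.tips_ahead
r.movep(world(p,[-.008,-.144,.052+.12+ta])[0],quat(p[2]))
r.move_straight(world(p,[-.008,-.144,.052+.015+ta])[0],v=.1)
r.sleep(.2)
o=r.get_obs();print(o["time_s"],o["contact_force"],o["tool_pos"],world(p,[-.008,-.144,.052+.015+ta])[0])
for i in range(6):
    print(r.get_obs()["contact_force"].round(2)); r.sleep(.03)
for n in ("scene","top"):
    s=r.snapshot(n);im=np.ascontiguousarray(s["color"][:,:,::-1])
    a=im[160:290,170:390] if n=="scene" else im[190:320,200:420]
    cv2.imwrite(f"pics/{n}1.png",cv2.resize(a,None,fx=3.6,fy=3.6,interpolation=cv2.INTER_CUBIC))
E
```

```text
4.8167 [-0.44072975  0.24133792 -0.10519836] [ 0.49535426 -0.09149511  0.09267506] [ 0.49484415 -0.09135884  0.092     ]
[-0.44  0.24 -0.11]
[ 0.66 -0.51 -0.49]
[ 0.42 -0.22 -0.71]
[ 0.55 -0.59 -0.23]
[-0.21 -0.12 -1.27]
[ 0.23 -0.44  0.42]
```

View pics/scene1.png

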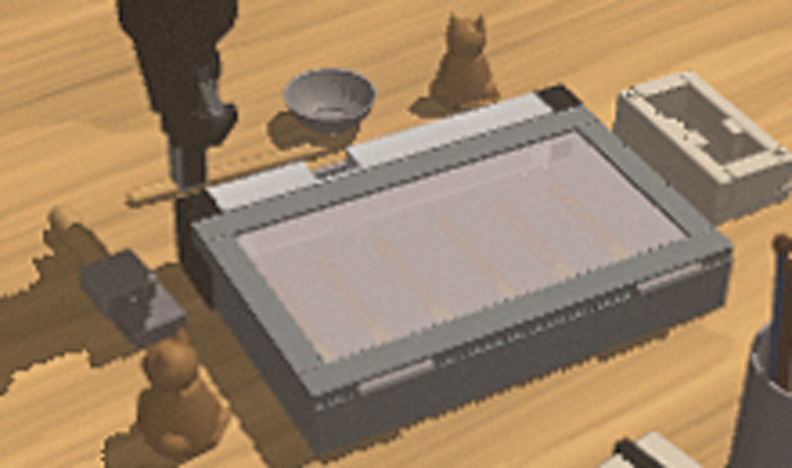

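View pics/top1.png

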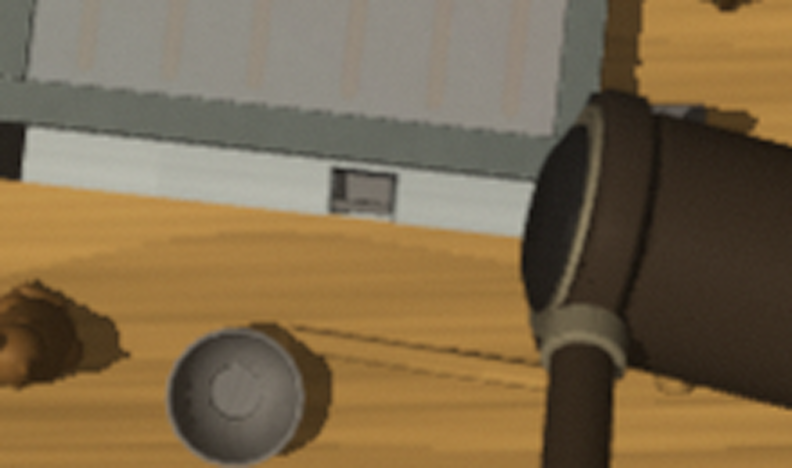

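The scene view shows the shut fingertips at about (187,185) in the crop, just above the right end block, and nothing has been disturbed. Next I descend to touch, using force.

```bash
cat >> h.py <<'E'
def meanF(r,n=8,dt=.008):
    F=[]
    for _ in range(n):
        o=r.get_obs();F.append(np.r_[o["contact_force"],o["tool_pos"]]);r.sleep(dt)
    return np.mean(F,0)
def tocase(P):
    d=np.array(P[:2])-p[:2];a=p[2]
    return np.r_[d@[np.cos(a),np.sin(a)],d@[-np.sin(a),np.cos(a)],P[2]]
E
python3 - <<'E'
from h import *
from workcell import r
ta=r.tips_ahead
b=meanF(r,20);np.save("bias.npy",b[:3]);print("bias",b.round(3))
z=.055
r.move_straight(world(p,[-.008,-.144,z+ta])[0],v=.04)
while z>.045:
    f=meanF(r);fz=f[2]-b[2];print(round(z,4),fz.round(2),(f[5]-ta).round(4))
    if fz>1.8:break
    z-=.0005
    r.move_straight(world(p,[-.008,-.144,z+ta])[0],v=.03)
r.sleep(.15)
np.save("z.npy",z);print(r.get_obs()["time_s"],meanF(r,20)-np.r_[b[:3],0,0,0])
E
```

```text
bias [-0.017  0.036  0.067  0.495 -0.091  0.092]
0.055 -0.22 0.0546
0.0545 -0.02 0.0546
0.054 0.23 0.054
0.0535 -0.17 0.0535
0.053 0.0 0.053
0.0525 0.35 0.0525
0.052 0.57 0.0521
0.0515 5.35 0.0521
8.1667 [-1.21466404  0.39585124  5.35967957  0.49500453 -0.09139908  0.07706516]
```

```bash
python3 - <<'E'
from h import *
from workcell import r
ta=r.tips_ahead;b=np.load("bias.npy");z=float(np.load("z.npy"))
y=-.144
while y<-.0751:
    y+=.006 
    r.move_straight(world(p,[-.008,y,z+ta])[0],v=.04)
    f=meanF(r);F=f[:3]-b;print(round(y,4),round(z,5),F.round(2),(tocase(f[3:])-[0,0,ta]).round(4))
    z+=float(np.clip((F[2]-3)*.00005,-.0003,.0003))
np.save("z.npy",z);print(y,r.get_obs()["time_s"])
E
```

```text
-0.138 0.0515 [-0.56 -1.23  5.34] [-0.0073 -0.138   0.0521]
-0.132 0.05162 [ 0.08 -2.05  5.18] [-0.0072 -0.1318  0.0521]
-0.126 0.05173 [-0.07 -1.9   5.07] [-0.0074 -0.1255  0.0521]
-0.12 0.05183 [ 0.31 -2.1   5.28] [-0.0076 -0.1193  0.0521]
-0.114 0.05194 [-0.01 -1.74  5.16] [-0.0078 -0.113   0.0521]
-0.108 0.05205 [ 0.4  -0.15  5.29] [-0.008  -0.1069  0.0521]
-0.102 0.05217 [0.54 1.05 4.61] [-0.0082 -0.1011  0.0521]
-0.096 0.05225 [-0.12  0.    3.5 ] [-0.0083 -0.0956  0.0521]
-0.09 0.05227 [0.12 0.46 2.05] [-0.0082 -0.0896  0.0521]
-0.084 0.05222 [0.64 0.93 1.76] [-0.0082 -0.0835  0.0521]
-0.078 0.05216 [0.35 1.28 1.15] [-0.0081 -0.0775  0.0521]
-0.072 0.05207 [0.26 1.07 1.65] [-0.008  -0.0716  0.0521]
-0.07199999999999993 12.7333
```

```bash
python3 - <<'E'
from h import *
from workcell import r
ta=r.tips_ahead;b=np.load("bias.npy");z=float(np.load("z.npy"))
y=-.072
while y<-.0405:
    y+=.003 if y<-.0555 else .0015
    r.move_straight(world(p,[-.008,y,z+ta])[0],v=.03)
    f=meanF(r);F=f[:3]-b;print(round(y,4),round(z,5),F.round(2),(tocase(f[3:])-[0,0,ta]).round(4))
    if f[5]-ta<.0515: print("dropped");break
    z=float(np.clip(z+np.clip((F[2]-2.5)*.0001,-.0002,.0002),.0508,.053))
np.save("z.npy",z);np.save("y.npy",y);print(y,r.get_obs()["time_s"])
E
```

```text
-0.069 0.052 [ 0.15 -0.34  2.26] [-0.0079 -0.0689  0.0521]
-0.066 0.05198 [-0.12 -0.61  3.23] [-0.0079 -0.0659  0.0521]
-0.063 0.05205 [ 0.11 -0.61  2.65] [-0.008  -0.0628  0.0521]
-0.06 0.05207 [-0.08 -0.6   2.46] [-0.008  -0.0598  0.0521]
-0.057 0.05206 [ 0.07 -0.45  2.66] [-0.008  -0.0568  0.052 ]
-0.054 0.05208 [ 0.22 -0.59  2.28] [-0.0081 -0.0537  0.052 ]
-0.0525 0.05206 [-0.02 -0.85  1.9 ] [-0.0081 -0.0524  0.052 ]
-0.051 0.052 [-0.32 -1.6   2.03] [-0.008 -0.051  0.052]
-0.0495 0.05195 [0.56 0.04 0.34] [-0.0083 -0.0492  0.0517]
-0.048 0.05175 [ 0.03  0.05 -0.14] [-0.0082 -0.0479  0.0516]
-0.0465 0.05155 [-0.04 -0.14 -0.06] [-0.008  -0.0464  0.0515]
-0.045 0.05135 [-0.16  0.04  0.05] [-0.008  -0.0449  0.0513]
dropped
-0.04499999999999997 16.5333
```

The notch shows up by touch: contact goes to zero at y ≈ -0.0495, which puts the middle at -0.041 to -0.043. I'll press at -0.042.

```bash
python3 - <<'E'
from h import *
from workcell import r
ta=r.tips_ahead;b=np.load("bias.npy")
y=-.042
r.move_straight(world(p,[-.008,y,.0515+ta])[0],v=.03)
z=.0460
r.move_straight(world(p,[-.008,y,z+ta])[0],v=.03)
while z>.0397:
    f=meanF(r);F=f[:3]-b;print(round(z,5),F.round(2),(tocase(f[3:])-[0,0,ta]).round(4))
    if F[2]>12 or f[5]-ta<.0411:break
    z-=.0005
    r.move_straight(world(p,[-.008,y,z+ta])[0],v=.02)
r.sleep(.2)
f=meanF(r);print(f[:3]-b,f[5]-ta,r.get_obs()["time_s"])
s=r.snapshot("scene");im=s["color"][160:290,170:390,::-1]
cv2.imwrite("pics/scene2.png",cv2.resize(im,None,fx=3.6,fy=3.6,interpolation=cv2.INTER_CUBIC))
E
```

```text
0.046 [-0.01 -0.18  0.07] [-0.0083 -0.0421  0.0457]
0.0455 [ 0.08 -0.03  0.07] [-0.008  -0.042   0.0455]
0.045 [0.29 0.04 0.1 ] [-0.0079 -0.042   0.0451]
0.0445 [-0.47  0.12  1.76] [-0.008  -0.042   0.0446]
0.044 [-1.48  0.18  2.92] [-0.0082 -0.042   0.044 ]
0.0435 [-2.18  0.4   2.72] [-0.0085 -0.042   0.0433]
0.043 [-1.96  0.39  2.88] [-0.0082 -0.042   0.0428]
0.0425 [-2.35  0.2   3.5 ] [-0.0079 -0.042   0.0426]
0.042 [-2.89  0.4   3.82] [-0.0081 -0.042   0.042 ]
0.0415 [-3.32 -0.15  3.66] [-0.0082 -0.042   0.0414]
0.041 [-4.03  0.45  4.3 ] [-0.0082 -0.042   0.0409]
[-3.91037452  0.27411953  4.07491123] 0.04092774551181152 20.6167
```

View pics/scene2.png

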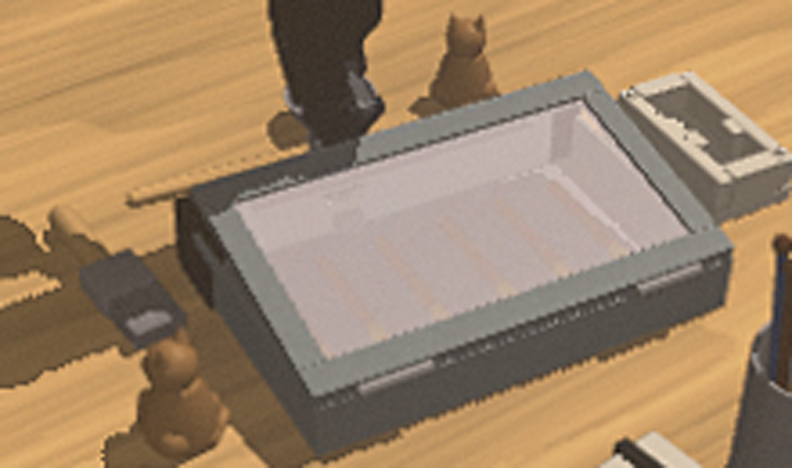

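The picture shows the lid sprung ajar, with its front edge raised. I'll ease up off the bar, back out through the notch's open front away from the lid, and then rise.

```bash
python3 - <<'E'
from h import *
from workcell import r
ta=r.tips_ahead;b=np.load("bias.npy");y=-.042
for x,z,v in((-.008,.0465,.02),(-.018,.0465,.03),(-.05,.0465,.06),(-.06,.20,.1)):
    r.move_straight(world(p,[x,y,z+ta])[0],v=v)
    f=meanF(r);print((f[:3]-b).round(2),(tocase(f[3:])-[0,0,ta]).round(4))
r.movep([.25,.45,.3],quat(p[2]+1.0))
print(r.get_obs()["time_s"])
for n in ("scene","top"):
    s=r.snapshot(n);im=np.ascontiguousarray(s["color"][:,:,::-1]);cv2.imwrite(f"pics/{n}3.png",im)
    a=im[160:290,170:390] if n=="scene" else im[100:330,120:440]
    cv2.imwrite(f"pics/{n}3z.png",cv2.resize(a,None,fx=2.5,fy=2.5,interpolation=cv2.INTER_CUBIC))
E
```

```text
[ 0.05  0.25 -0.05] [-0.0073 -0.042   0.0467]
[ 0.03 -0.16  0.03] [-0.0181 -0.042   0.0465]
[-0.21 -0.1  -0.15] [-0.0496 -0.042   0.0468]
[ 0.04 -0.21 -0.14] [-0.0605 -0.042   0.1993]
25.9833
```

View pics/scene3z.png

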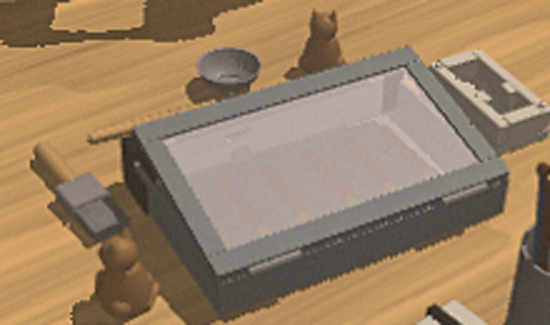

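View pics/top3z.png

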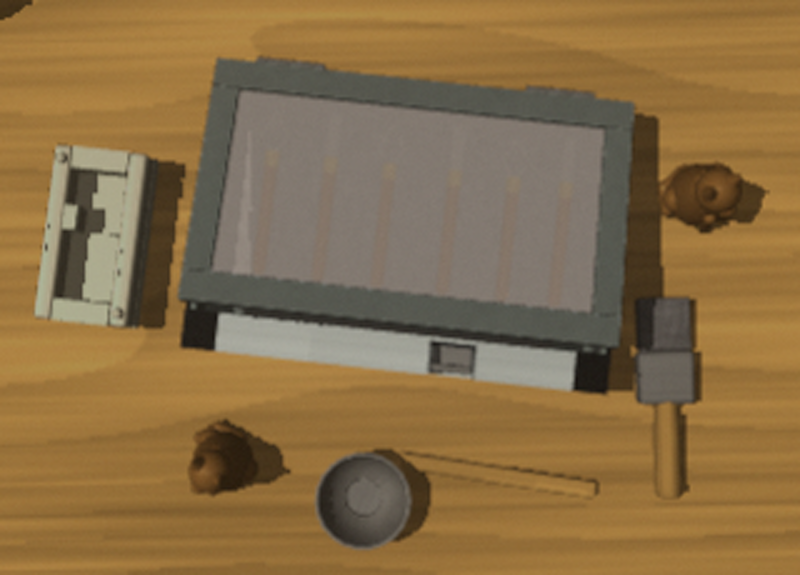

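The lid stands ajar, the bar is back up, and the loose things look unmoved. I'll do a quick numeric check and then hand in.

```bash
python3 - <<'E'
from h import *
from workcell import r
s=pickle.load(open("top0.pkl","rb"))
obs=np.array([[180,298],[618,347]])/2.5+[120,100]
for a in (.13,.17,.21,.25,.3,.4):
    L=.1755
    C=[[.190-L*np.cos(a),y,.052+L*np.sin(a)] for y in(.155,-.155)]
    print(a,(proj(s,world(p,C))-obs).round(1).tolist())
A=cv2.imread("pics/top0.png",0);B=cv2.imread("pics/top3.png",0)
for n,(x0,y0,x1,y1) in dict(catf=(190,265,235,302),dish=(245,278,290,322),stick=(292,280,362,302),brush=(370,215,402,302),cats=(380,160,426,195),mould=(130,152,185,235)).items():
    t=A[y0:y1,x0:x1];m=cv2.matchTemplate(B[y0-8:y1+8,x0-8:x1+8],t,cv2.TM_CCOEFF_NORMED)
    _,v,_,l=cv2.minMaxLoc(m);print(n,round(v,3),l[0]-8,l[1]-8)
o=r.get_obs();print(o["time_s"],o["contact_force"])
r.job_done()
E
```

```text
0.13 [[-0.6, 1.6], [-0.6, 0.9]]
0.17 [[-1.3, 0.9], [0.2, 0.3]]
0.21 [[-2.0, -0.0], [1.0, -0.4]]
0.25 [[-2.7, -1.1], [1.9, -1.3]]
0.3 [[-3.6, -2.7], [2.9, -2.7]]
0.4 [[-5.3, -6.7], [5.2, -6.3]]
catf 0.999 0 0
dish 0.998 0 0
stick 0.992 0 0
brush 0.911 0 0
cats 0.851 0 0
mould 1.0 0 0
26.0833 [-0.42860972 -0.1187305   0.47800264]
the job is handed in; nothing more can be done
```

The tool case is open: the lid sprang ajar by itself and I handed the job in at about 26 s of the 61 s allowed. No verdict was reported.

**What I did:** With the gripper shut, I laid the fingertips on the right end block and ran them in light contact (about 1–5 N) along the right stretch of the rail. Contact fell away at the notch, at y ≈ -0.042 m. There I pressed the bar down about 4 mm, meeting about 4 N upward, until the lid sprang. I then eased up, backed out through the notch's open front and moved the arm clear.

**Last checks:**
- **Lid:** it stands ajar at roughly 0.2 rad. The image rows fit 0.17–0.21 rad; the columns fit slightly less, by 1–2 pixels.
- **Catch:** the force on the hand was about zero once I had lifted off the bar. I judged the spring-back only from that and the top picture.
- **Loose things:** image matching found a shift of 0 pixels for all six. The matches were weaker for the brush (0.91) and the side cat (0.85), probably because the raised lid's shadow changed there.
- **Contact:** the hand touches nothing, and the force reading is within noise.

One unexpected reading was a sideways force of about 4 N toward the robot while pressing. It went away on release.

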